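# Release the valve-ball tray and hold it over the ground-check ventilator

## Robot

A 6-joint arm with a two-finger parallel gripper is mounted at the origin on the work surface. World frame = base frame: x ahead of the robot, y to its left, z up, the work surface at z = 0. Lengths are in m, angles in rad, forces in N, time in s.
With the tool pointing down it reaches from about 0.35 to 0.975 m from the base axis. Payload 4.9 kg.
Tool frame: the origin (TCP) lies between the finger pads; the fingertips stand 17 mm ahead of it and the grasp point (between the pads) lies 2 mm behind it; x points along the fingers, z is the direction in which the jaws open and shut, and the axes are right-handed (so a half turn about x gives the same grasp; the last joint's range is limited). The gripper opens to 85 mm and grips with 20 to 120 N. Pads are 22 mm wide; open, the fingers measure 114 mm over their backs; the gripper's body (76 mm by 85 mm) begins 54 mm behind the grasp point. The pads swing forward as they close: fully open they stand 13 mm farther back than shut.
Start: joints at [1.145, 0.053, 1.613, -0, 1.476, -0.119], TCP at [0.189, 0.596, 0.248] pointing down, gripper open.
Joint ranges: [-3.01, 3.01], [-1.01, 2.22], [0.06, 2.58], [-1.02, 4.17], [0.09, 2.62], [-3.14, 3.14]. Speed limits (rad/s): [2.57, 2.57, 3.14, 3.14, 3.14, 3.14].

## Interface

Orientations are given as a rotation vector (axis times angle).
In Python, from station import manip gives the robot as it stands.
- The arm moves only by the tool jog_arm, never from a script. Its arguments are lists of equal length, an entry for each row: "claw": the opening, from 0 (shut) to 1 (fully open); "delta_pos": the shift along the tool's x, y, z scaled (see below), a list of three; "rot": the turn, a rotation vector about the tool's x, y, z scaled (see below), a list of three. In form: {"claw": [claw, ...], "delta_pos": [[tx, ty, tz], ...], "rot": [[wx, wy, wz], ...]}. A call has 1 to 12 rows; each row shifts and turns the commanded pose from where the row before left it, along the tool's axes as they then stand; what a row does not reach is not made up. The controller multiplies each number of a shift by 0.75 m and each number of a turn by 0.12 rad. A row lasts 1/12 s, in which the tool goes at most 41.7 mm and 7.16 degrees, less where a joint would pass 70% of its speed; a pose out of reach is approached as far as the arm can. A call with a number of a shift or a turn outside -1 to 1 is refused whole. A call with a gripper value outside its range is refused whole. The fingers move at their own pace and stop on an object; the grip force is fixed at half the most. Time passes only in rows, so rows that do not move let the fingers close. It gives the time, the measured TCP pose, the force and the opening at its end, in the units of the state.
- manip.observe(): the state, without advancing time (a new reading comes with each control period).
- manip.snapshot(name): name is "scene" or "top" or "wrist"; returns the picture (384x512x3 uint8, blue, green, red); there is no depth.
- manip.camera_model(name): a dict with "vfov" (degrees; the focal length in pixels is half the picture's height over the tangent of half this angle, whatever the lens; pixels are square), "cx", "cy" (the principal point, pixels), "dist" ([k1, k2, p1, p2, k3] as OpenCV has them; the pictures are not rectified), "T" (4x4, takes a point from camera to world coordinates); the wrist camera has in their place "hand_eye" (4x4, takes a point from camera to tool coordinates, whose origin is the TCP and whose axes are the tool frame's). Camera axes: x right, y up, looking along -z (the intrinsics and any distortion apply to the point x, -y, -z); pixel columns grow to the right and rows downward; lengths in m; the calibration is good to about 2 mm. A picture is of the moment at which its call begins: read the wrist's pose just before it. camera_model takes no time and is no camera call.
- manip.sign_off(): hands the job in, once; it reports no verdict.
The state is a dict: "time_s": time; "joint_positions": joint angles; "joint_velocities": joint speeds; "effort": joint torques, N m; "tcp_pos": TCP position; "tool_rot": TCP orientation; "contact_force": force on the tool from outside, world axes, zero at the start; "ft_torque": the same for the moment, N m; "gripper_width": finger opening in m.
Only numpy, scipy, OpenCV 4.12 (cv2) and the standard library are available. Lean on these libraries where they do the work, as an engineer would, in place of code of your own. Each camera call takes 0.05 s, during which the arm holds its last target. There are 200 camera calls.

## Task

With the mallet, drive the dock's red-capped sprung pin fully down so that the yellow keepers let go of the aluminium tray, then put the mallet down on the counter. Lift the tray by its black handle and carry it level and gently, so that the loose steel ball stays in its pocket, to the orange ventilator; finish while still holding it there, steady and level, centred over the grille with its underside about 100 mm above it. Press the pin only with the mallet, not with the gripper, and leave the other small things on the counter where they are.

Things in the scene. Friction and masses are not known exactly. Their poses are not given: they have to be found in the camera images.
- dock: Blue tray dock, fixed: base 210 x 156 x 8 mm, from x = -130 to +80 mm of its origin, which lies on the counter under the seated tray's centre; z up. End stops 9 mm high; two yellow keepers at the y sides overlap the tray's edges by 7 mm and draw outwards as far as the pin goes down. Grey pin tower, 40 mm square, top 42 mm above the counter, at x = -105 mm (the robot's side).
- pin: Round red cap on the 12 mm sprung pin: 26 mm across and 6 mm thick; origin at the centre of the cap's underside. Its top is 62 mm above the counter at the start and 50 mm when driven fully down.
- pin_top (a point): Centre of the top face of the red pin cap (where the mallet strikes); 105 mm from the dock's origin along the dock's -x.
- pin_travel (a joint): Travel of the pin in m: 0 up as found, 0.012 fully down at its stop. Takes about 4 to 6 N plus a little for speed; a friction grip holds it wherever it has been driven, it does not spring back. The keepers are clear of the tray from about 0.008; fully down counts from 0.0105.
- mallet: Mallet standing on one face: upright round head 40 mm across, 64 mm high, aluminium with white nylon faces; level wooden handle 18 mm wide, 22 mm high, centred 32 mm above the lower face, along the mallet's -x from 18 to 140 mm from the head's axis. Origin at the centre of the lower face, z up. About 0.28 kg; stands by itself on that face when let go.
- mallet_grip (a point): Point on the centre line of the mallet's handle, 62 mm from the head's axis (along the mallet's -x) and 32 mm above the lower face; a good place to pinch the handle across its 18 mm width (along the mallet's y).
- mallet_face (a point): Centre of the mallet's lower striking face, the same point as the mallet's origin.
- mallet_head (a point): Centre of the mallet's head, 32 mm above the lower face.
- tray: Aluminium tray 130 (x) x 90 (y) x 6 mm with a black bridge handle across its middle along its y axis, about 0.22 kg. Origin at the centre of its underside, z up; it sits in the dock at 8 mm above the counter with the same axes as the dock. On its +x half is the ball pocket, on its -x half a white valve block 23 mm high in all.
- tray_handle (a point): Centre of the tray's black handle bar, 65 mm above the tray's underside and over its middle. The bar is 14 x 14 mm in section and 70 mm long along the tray's y, with posts at y = +-31 mm (54 mm free between them); pinch it across the tray's x. Underneath it is free down to the tray, 52 mm.
- tray_pocket (a point): Where the ball's centre is when it lies in the middle of the pocket: 36 mm from the tray's origin along its +x, 16 mm above its underside. The pocket is a flat floor 44 mm across inside a blue rim only 4 mm high.
- ball_center (a point): Centre of the loose steel ball, 20 mm across, 33 g. It rolls freely in the pocket, its centre up to 14 mm from the middle; a tipped or jerked tray lets it jump the rim.
- ventilator: Orange round ventilator drum, fixed: 130 mm across, its black grille 45 mm above the counter, a white dot at the grille's centre. Origin on the counter at the drum's centre, z up.
- probe: Bystander: silver humidity probe lying down, 120 mm long, 16 mm thick. Origin under its middle, long axis x.
- stopper: Bystander: green glass bottle stopper, 38 mm across, 36 mm high, standing. Origin at the centre of its underside.
- nut_a: Bystander: brass thumb nut, 34 mm over its wings, 14 mm high. Origin at the centre of its underside.
- nut_b: Bystander: the second brass thumb nut, the same size.
- clamp: Bystander: white nylon balloon neck clamp, two jaws 50 mm long, about 40 mm wide and 14 mm high. Origin under its first jaw, jaw along x.

How it is judged:
By the outcome, as a careful person would: the job done as asked, in the order asked, and still so for the second after the job is handed in, while the arm keeps its last pose, push and grip.
It also fails if it takes over 72 s, if anything falls off the work surface, if the arm or the gripper's body presses on something with over 40 N, if the wrist force passes 120 N, or if a joint passes its speed limit or range.

## Working session

There is one attempt and no reset: what is moved stays moved. The work goes in short steps, Python scripts to look and compute and a tool call to move; the robot and the scene stay as the last step left them, time stands still between calls to the robot, and variables do not carry over. Pictures are saved under pics/ and viewed, about 8 in all and at most 12, crops included, and the job is handed in when it is done.

Besides the shell and the picture viewer there is one more tool, called after "Call:" as name(argument=value, ...), one argument or row to a line, values as JSON. jog_arm: Moves the arm, as the interface text tells. Shifts and turns lie within -1 to 1; 1 stands for 0.75 m of shift or 0.12 rad of turn. Its arguments: {"type":"object","properties":{"claw":{"type":"array","items":{"type":"number"}},"delta_pos":{"type":"array","items":{"type":"array","items":{"type":"number","minimum":-1,"maximum":1}}},"rot":{"type":"array","items":{"type":"array","items":{"type":"number","minimum":-1,"maximum":1}}}},"required":["claw","delta_pos","rot"]}

```bash
ls; mkdir -p pics
cat > h.py <<'E'
import numpy as np, cv2
from scipy.spatial.transform import Rotation as R
from station import manip
def snap(n):
    o=manip.observe(); im=np.array(manip.snapshot(n)); m=manip.camera_model(n)
    if 'T' in m: T=np.array(m['T'])
    else:
        A=np.eye(4);A[:3,:3]=R.from_rotvec(o['tool_rot']).as_matrix();A[:3,3]=o['tcp_pos'];T=A@np.array(m['hand_eye'])
    f=im.shape[0]/2/np.tan(np.radians(m['vfov'])/2)
    K=np.array([[f,0,m['cx']],[0,f,m['cy']],[0,0,1.]])
    return im,dict(K=K,T=T,d=np.array(m['dist'],float))
def ray(c,uv):
    p=cv2.undistortPoints(np.array(uv,float).reshape(-1,1,2),c['K'],c['d']).reshape(-1,2)
    v=np.c_[p[:,0],-p[:,1],-np.ones(len(p))]@c['T'][:3,:3].T
    return c['T'][:3,3],v
def onz(c,uv,z):
    o,v=ray(c,uv); return o+v*((z-o[2])/v[:,2])[:,None]
def proj(c,P):
    P=(np.array(P,float).reshape(-1,3)-c['T'][:3,3])@c['T'][:3,:3]
    return cv2.projectPoints(P*[1,-1,-1],np.zeros(3),np.zeros(3),c['K'],c['d'])[0].reshape(-1,2)
E
python3 - <<'E'
from h import *
o=manip.observe();print(o)
ims=[]
for n in('scene','top','wrist'):
    im,c=snap(n);cv2.imwrite(f'pics/{n}0.png',im);ims.append(im);print(n,c['T'].round(3).tolist(),c['K'][0,0],c['d'])
cv2.imwrite('pics/all0.png',np.hstack([cv2.resize(i,(400,300)) for i in ims[::2]]))
cv2.imwrite('pics/top0b.png',cv2.resize(ims[1],(800,600)))
E
```

```text
pics
{'time_s': 0.0, 'joint_positions': array([ 1.14502343e+00,  5.33307455e-02,  1.61428329e+00, -1.47172198e-05,
        1.47599686e+00, -1.18999575e-01]), 'joint_velocities': array([-5.04834767e-05, -3.67046016e-05,  4.59559276e-04, -8.76339353e-04,
       -5.59611625e-04,  3.61331164e-05]), 'effort': array([ 1.69310515e-03, -3.93677080e+01, -3.70182288e+01,  2.84431763e-05,
        7.04649225e-03, -4.49773125e-06]), 'tcp_pos': array([0.18850033, 0.5952842 , 0.24708557]), 'tool_rot': array([-0.9813929 ,  1.34064848,  0.97972758]), 'contact_force': array([ 0.66303168, -0.43963981,  0.31269011]), 'ft_torque': array([-0.00646813,  0.04751505, -0.02622926]), 'gripper_width': 0.08540591082395269}
scene [[-0.651, -0.643, 0.404, 1.003], [0.759, -0.561, 0.33, 0.293], [0.015, 0.521, 0.854, 0.906], [0.0, 0.0, 0.0, 1.0]] 395.20178999961905 [-0.12036322  0.          0.          0.          0.        ]
top [[-0.002, 0.996, -0.089, 0.507], [-0.999, 0.001, 0.032, -0.005], [0.032, 0.089, 0.995, 1.021], [0.0, 0.0, 0.0, 1.0]] 431.045967480011 [-0.10248553  0.          0.          0.          0.        ]
wrist [[0.302, -0.902, -0.31, 0.108], [0.953, 0.285, 0.1, 0.621], [-0.002, -0.325, 0.946, 0.373], [0.0, 0.0, 0.0, 1.0]] 341.1385090534964 [-0.08359344  0.          0.          0.          0.        ]
```

View pics/top0b.png

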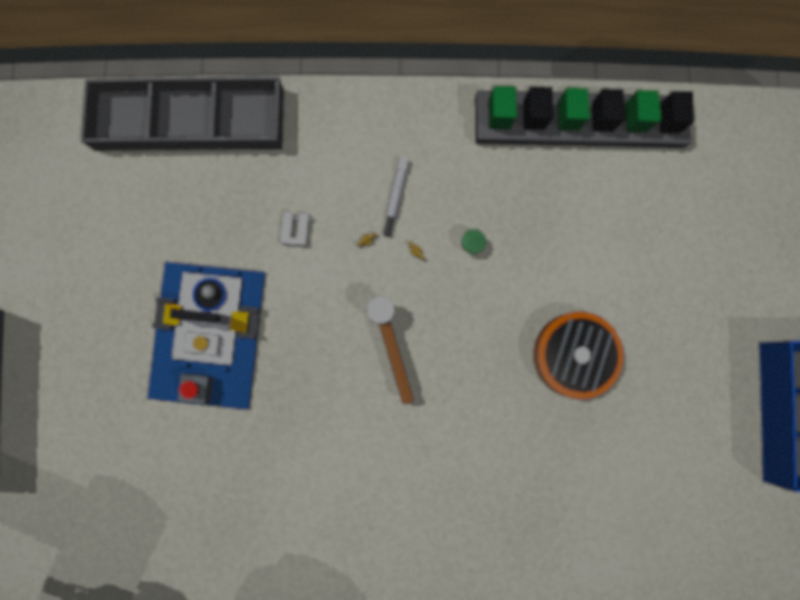

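View pics/scene0.png

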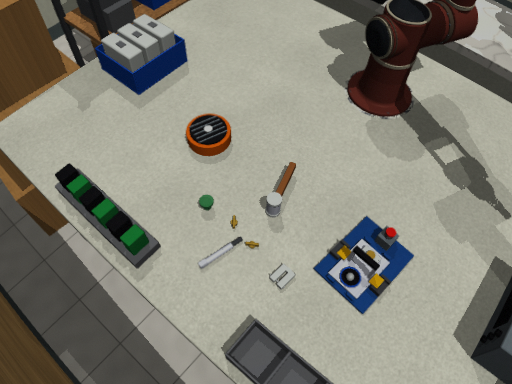

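The top view (800x600) shows the dock at left: red cap (189,389), bar near (205,318) and ball (209,290). The mallet head is at (380,310) with its handle running to (408,400), and the ventilator dot is at (582,355). The scene view agrees.

```bash
cat > meas.py <<'E'
from h import *
def blobs(im,lo,hi,amin=20):
    hsv=cv2.cvtColor(im,cv2.COLOR_BGR2HSV); m=cv2.inRange(hsv,np.array(lo),np.array(hi))
    n,l,s,ce=cv2.connectedComponentsWithStats(m)
    return [(int(s[i,4]),ce[i],(l==i).astype(np.uint8)) for i in np.argsort(-s[:,4]) if i>0 and s[i,4]>=amin]
RED=((0,170,110),(6,255,255)); RED2=((170,150,110),(180,255,255))
BLUE=((100,120,50),(125,255,255)); WOOD=((5,100,60),(18,220,220)); YEL=((20,150,100),(32,255,255))
E
python3 - <<'E'
from meas import *
for n in('top','scene'):
    im,c=snap(n); print('==',n)
    for nm,r,z in(('red',RED,.062),('red2',RED2,.062),('blue',BLUE,.008),('wood',WOOD,.043),('yel',YEL,.02)):
        for a,ce,m in blobs(im,*r)[:4]:
            P=onz(c,ce,z)[0]
            pts=cv2.findNonZero(m); (ctr,wh,ang)=cv2.minAreaRect(pts); box=cv2.boxPoints((ctr,wh,ang))
            print(nm,a,ce.round(1),P.round(4), onz(c,box,z)[:,:2].round(3).tolist())
    uv={'top':[[582/1.5625,355/1.5625],[380/1.5625,310/1.5625]],'scene':[[208,129],[274,199]]}[n]
    print('vent dot',onz(c,uv[:1],.045).round(4),'head top',onz(c,uv[1:],.064).round(4))
E
```

```text
== top
red 77 [120.6 249. ] [0.4611 0.2857 0.062 ] [[0.47, 0.296], [0.47, 0.276], [0.452, 0.276], [0.452, 0.296]]
blue 1977 [498.7 264.6] [ 0.4142 -0.6095  0.008 ] [[0.526, -0.582], [0.526, -0.647], [0.295, -0.64], [0.297, -0.576]]
blue 1702 [130.1 238.3] [0.4837 0.2798 0.008 ] [[0.446, 0.363], [0.55, 0.354], [0.534, 0.202], [0.431, 0.211]]
blue 675 [137.5 180.4] [0.62   0.2653 0.008 ] [[0.594, 0.347], [0.65, 0.344], [0.635, 0.192], [0.58, 0.196]]
blue 114 [133.9 188.3] [0.6012 0.2735 0.008 ] [[0.602, 0.307], [0.634, 0.275], [0.602, 0.242], [0.57, 0.274]]
wood 11937 [263.8  14.1] [ 1.0199 -0.0332  0.043 ] [[1.07, 0.626], [1.088, -0.672], [0.99, -0.661], [0.976, 0.615]]
wood 768 [368.5 230.3] [ 0.5016 -0.2726  0.043 ] [[0.511, -0.187], [0.599, -0.278], [0.507, -0.37], [0.42, -0.277]]
wood 351 [253.5 232. ] [ 0.4989 -0.0092  0.043 ] [[0.553, 0.015], [0.557, 0.0], [0.445, -0.033], [0.441, -0.019]]
yel 114 [152.8 205. ] [0.5612 0.225  0.02  ] [[0.55, 0.24], [0.578, 0.233], [0.572, 0.211], [0.544, 0.218]]
yel 93 [108.6 201.1] [0.5701 0.3291 0.02  ] [[0.557, 0.341], [0.587, 0.338], [0.584,
[... 1153 characters left out ...]
 -0.488   0.043 ] [[1.026, -0.678], [0.96, -0.689], [0.96, -0.338], [1.017, -0.334]]
wood 501 [82.5 23.3] [ 0.4462 -0.9945  0.043 ] [[0.47, -1.094], [0.39, -1.126], [0.435, -0.86], [0.506, -0.838]]
yel 126 [376.1 280.4] [0.5731 0.3265 0.02  ] [[0.587, 0.313], [0.558, 0.314], [0.559, 0.34], [0.588, 0.339]]
yel 108 [343.6 252.3] [0.5638 0.2259 0.02  ] [[0.576, 0.213], [0.547, 0.216], [0.551, 0.24], [0.58, 0.236]]
yel 43 [251.5 243.8] [0.6932 0.0409 0.02  ] [[0.705, 0.03], [0.691, 0.025], [0.683, 0.051], [0.697, 0.056]]
yel 40 [370.8 253.9] [0.5234 0.28   0.02  ] [[0.527, 0.27], [0.514, 0.271], [0.517, 0.29], [0.531, 0.288]]
vent dot [[ 0.5138 -0.2774  0.045 ]] head top [[0.5802 0.0166 0.064 ]]
```

```bash
cat > plan.py <<'E'
from h import *
def plan(p,zyaw,q=True):
    """tool x down, tool z along world yaw zyaw (or +pi). prints turn about tool axes, then shift in the turned frame, in scaled units"""
    o=manip.observe(); A=R.from_rotvec(o['tool_rot']); best=None
    for a in(zyaw,zyaw+np.pi):
        x=np.array([0,0,-1.]);z=np.array([np.cos(a),np.sin(a),0]);B=R.from_matrix(np.c_[x,np.cross(z,x),z])
        w=(A.inv()*B).as_rotvec()
        if best is None or np.linalg.norm(w)<np.linalg.norm(best[0]): best=(w,B)
    d=np.array(p)-o['tcp_pos']
    w,B=best
    print('t',round(o['time_s'],2),'tcp',o['tcp_pos'].round(4),'axes',A.as_matrix().round(3).tolist(),'F',o['contact_force'].round(1),'w',round(o['gripper_width'],4),'j',o['joint_positions'].round(2))
    print('turn',(w/.12).round(3),'shift(after turn)',(B.inv().apply(d)/.75).round(4),'mm',(B.inv().apply(d)*1e3).round(1))
E
python3 - <<'E'
from plan import *
plan([.518-.01*0,-.001,.25],.291+np.pi/2)
E
```

```text
t 0.25 tcp [0.1886 0.5956 0.2477] axes [[-0.0, -0.953, 0.302], [-0.001, 0.302, 0.953], [-1.0, 0.0, -0.001]] F [-0.4  0.4  0.6] w 0.0852 j [ 1.15  0.05  1.61  0.    1.48 -0.12]
turn [-4.982e+00 -8.000e-03 -4.000e-03] shift(after turn) [-0.0031 -0.1925 -0.888 ] mm [  -2.3 -144.4 -666. ]
```

Call:
jog_arm(
  claw=[1,1,1,1,1,1,1,1,1,1,1,1],
  delta_pos=[
    [0,0,0],
    [0,0,0],
    [0,0,0],
    [0,0,0],
    [0,0,0],
    [0,-0.0107,-0.049],
    [0,-0.0107,-0.049],
    [0,-0.0107,-0.049],
    [0,-0.0107,-0.049],
    [0,-0.0107,-0.049],
    [0,-0.0107,-0.049],
    [0,-0.0107,-0.049],
  ],
  rot=[
    [-1,0,0],
    [-1,0,0],
    [-1,0,0],
    [-1,0,0],
    [-0.98,0,0],
    [0,0,0],
    [0,0,0],
    [0,0,0],
    [0,0,0],
    [0,0,0],
    [0,0,0],
    [0,0,0],
  ],
)

```text
time_s: 1.25
tcp_pos: [0.3167, 0.3638, 0.2482]
tool_rot: [-1.421, 1.057, 1.42]
contact_force: [0.6, 0.7, 0.5]
gripper_width: 0.0855
```

Call:
jog_arm(
  claw=[1,1,1,1,1,1,1,1,1,1,1,1],
  delta_pos=[
    [0,-0.0107,-0.049],
    [0,-0.0107,-0.049],
    [0,-0.0107,-0.049],
    [0,-0.0107,-0.049],
    [0,-0.0107,-0.049],
    [0,-0.0107,-0.049],
    [0,-0.0107,-0.049],
    [0,-0.0107,-0.049],
    [0,-0.0107,-0.049],
    [0,-0.0107,-0.049],
    [0,-0.0107,-0.049],
    [0,0,0],
  ],
  rot=[
    [0,0,0],
    [0,0,0],
    [0,0,0],
    [0,0,0],
    [0,0,0],
    [0,0,0],
    [0,0,0],
    [0,0,0],
    [0,0,0],
    [0,0,0],
    [0,0,0],
    [0,0,0],
  ],
)

```text
time_s: 2.25
tcp_pos: [0.5187, -0.0015, 0.2482]
tool_rot: [-1.418, 1.062, 1.415]
contact_force: [-0.2, 0.0, -0.3]
gripper_width: 0.0853
```

Run:
```python
from plan import *; from meas import blobs,WOOD
im,c=snap('wrist'); cv2.imwrite('pics/w1.png',im)
for a,ce,m in blobs(im,*WOOD,amin=100)[:3]:
    pts=cv2.findNonZero(m); v=cv2.fitLine(pts,cv2.DIST_L2,0,.01,.01).ravel()
    P=onz(c,[ce,ce+40*v[:2]],.043); d=P[1]-P[0]; print(a,ce,P[0].round(4),'yaw',np.arctan2(d[1],d[0]), onz(c,cv2.boxPoints(cv2.minAreaRect(pts)),.043)[:,:2].round(4).tolist())
plan([.529,.001,.10],.291+np.pi/2)
```

```text
2112 [253.72395833 139.17045455] [ 0.4966 -0.0087  0.043 ] yaw 0.29200717604991144 [[0.4454, -0.0321], [0.4409, -0.0169], [0.5551, 0.0174], [0.5601, 0.0005]]
236 [28.83050847 27.55932203] [ 0.4524 -0.2405  0.043 ] yaw 1.2675209261277998 [[0.4481, -0.2605], [0.4371, -0.2516], [0.4548, -0.2217], [0.4661, -0.2303]]
100 [55.98 64.55] [ 0.4792 -0.2092  0.043 ] yaw 1.0132666413314892 [[0.4799, -0.2219], [0.4702, -0.2155], [0.4809, -0.1941], [0.4908, -0.2003]]
t 2.3 tcp [0.5176 0.0008 0.248 ] axes [[-0.001, -0.959, -0.282], [-0.0, -0.282, 0.959], [-1.0, 0.001, -0.0]] F [-0.9  0.3 -0.3] w 0.0851 j [-0.14 -0.21  1.86 -0.    1.49 -2.  ]
turn [-0.041 -0.    -0.006] shift(after turn) [ 0.1974 -0.0146 -0.0041] mm [148.  -10.9  -3.1]
```

View pics/w1.png

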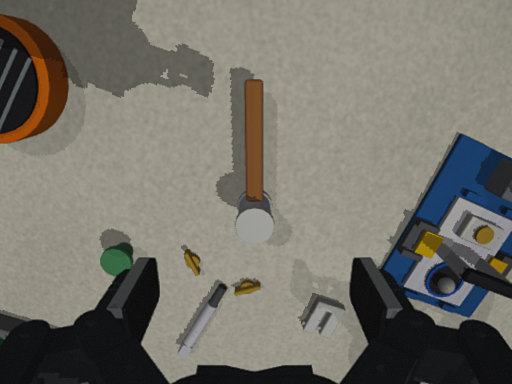

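The wrist view shows the mallet handle upright in the picture at (253,140) with its head at (254,225), yaw 0.292, and nothing near the fingers. It matches the top view.

Call:
jog_arm(
  claw=[1,1,1,1,1,1,1,1,1,1,1,1],
  delta_pos=[
    [0,-0.0146,-0.004],
    [0.04,0,0],
    [0.04,0,0],
    [0.04,0,0],
    [0.04,0,0],
    [0.04,0,0],
    [0.03,0,0],
    [0.02,0,0],
    [0.02,0,0],
    [0.01,0,0],
    [0.01,0,0],
    [0,0,0],
  ],
  rot=[
    [0,0,0],
    [0,0,0],
    [0,0,0],
    [0,0,0],
    [0,0,0],
    [0,0,0],
    [0,0,0],
    [0,0,0],
    [0,0,0],
    [0,0,0],
    [0,0,0],
    [0,0,0],
  ],
)

```text
time_s: 3.3
tcp_pos: [0.5271, 0.0044, 0.0296]
tool_rot: [-1.419, 1.058, 1.423]
contact_force: [-0.4, 1.1, 0.2]
gripper_width: 0.0853
```

Call:
jog_arm(
  claw=[0,0,0,0,0,0,0,0,0,0,0,0],
  delta_pos=[
    [0,0,0],
    [0,0,0],
    [0,0,0],
    [0,0,0],
    [0,0,0],
    [0,0,0],
    [0,0,0],
    [0,0,0],
    [0,0,0],
    [0,0,0],
    [0,0,0],
    [0,0,0],
  ],
  rot=[
    [0,0,0],
    [0,0,0],
    [0,0,0],
    [0,0,0],
    [0,0,0],
    [0,0,0],
    [0,0,0],
    [0,0,0],
    [0,0,0],
    [0,0,0],
    [0,0,0],
    [0,0,0],
  ],
)

```text
time_s: 4.3
tcp_pos: [0.5285, 0.0035, 0.0314]
tool_rot: [-1.421, 1.057, 1.419]
contact_force: [-2.4, -1.5, 5.5]
gripper_width: 0.017
```

Call:
jog_arm(
  claw=[0,0,0,0,0,0,0,0,0],
  delta_pos=[
    [-0.01,0,0],
    [-0.02,0,0],
    [-0.03,0,0],
    [-0.04,0,0],
    [-0.04,0,0],
    [-0.03,0,0],
    [-0.02,0,0],
    [-0.01,0,0],
    [0,0,0],
  ],
  rot=[
    [0,0,0],
    [0,0,0],
    [0,0,0],
    [0,0,0],
    [0,0,0],
    [0,0,0],
    [0,0,0],
    [0,0,0],
    [0,0,0],
  ],
)

```text
time_s: 5.05
tcp_pos: [0.5287, 0.0039, 0.1821]
tool_rot: [-1.422, 1.056, 1.418]
contact_force: [0.7, -0.7, -2.7]
gripper_width: 0.0168
```

Run:
```python
from plan import *; from meas import *
u=np.array([.958,.288,0])
pin=np.array([.4635,.2850,0])
plan(pin-.05*u+[0,0,.18],.291+np.pi/2)
a,_=snap('wrist');b,_=snap('scene');cv2.imwrite('pics/m2.png',np.hstack([cv2.resize(a,(400,300)),cv2.resize(b[60:270,180:460],(400,300))]))
```

```text
t 5.05 tcp [0.5287 0.0039 0.1821] axes [[0.002, -0.958, -0.287], [0.0, -0.287, 0.958], [-1.0, -0.002, -0.001]] F [ 0.7 -0.7 -2.7] w 0.0168 j [-0.13 -0.13  1.9   0.    1.37 -2.  ]
turn [ 0.    -0.005  0.019] shift(after turn) [0.0029 0.0424 0.3839] mm [  2.1  31.8 287.9]
```

View pics/m2.png

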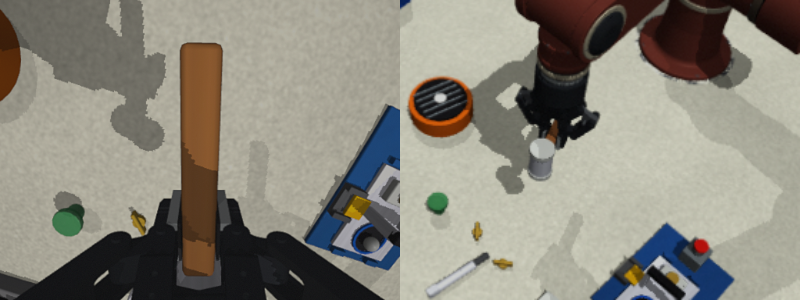

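The mallet is held level by its handle (left half, handle centred at (200,160)) with the head hanging upright. Next I move it over the pin.

Call:
jog_arm(
  claw=[0,0,0,0,0,0,0,0,0,0,0,0],
  delta_pos=[
    [0,0.001,0.012],
    [0,0.003,0.026],
    [0,0.004,0.036],
    [0,0.0046,0.045],
    [0,0.0054,0.045],
    [0,0.0054,0.045],
    [0,0.005,0.045],
    [0,0.005,0.045],
    [0,0.004,0.04],
    [0,0.003,0.03],
    [0,0.002,0.015],
    [0,0,0],
  ],
  rot=[
    [0,0,0],
    [0,0,0],
    [0,0,0],
    [0,0,0],
    [0,0,0],
    [0,0,0],
    [0,0,0],
    [0,0,0],
    [0,0,0],
    [0,0,0],
    [0,0,0],
    [0,0,0],
  ],
)

```text
time_s: 6.15
tcp_pos: [0.413, 0.2722, 0.1791]
tool_rot: [-1.421, 1.058, 1.425]
contact_force: [1.0, -0.9, -2.8]
gripper_width: 0.0171
```

Call:
jog_arm(
  claw=[0,0,0,0,0,0],
  delta_pos=[
    [0.02,0,0],
    [0.03,0,0],
    [0.02,0,0],
    [0.01,0,0],
    [0,0,0],
    [0,0,0],
  ],
  rot=[
    [0,0,0],
    [0,0,0],
    [0,0,0],
    [0,0,0],
    [0,0,0],
    [0,0,0],
  ],
)

```text
time_s: 6.65
tcp_pos: [0.4151, 0.27, 0.1204]
tool_rot: [-1.419, 1.059, 1.42]
contact_force: [0.5, -0.1, -3.0]
gripper_width: 0.0174
```

Run:
```python
from plan import *; from meas import *
u=np.array([.958,.288,0])
pin=np.array([.4635,.2850,0])
plan(pin-.05*u+[0,0,.102],.291+np.pi/2)
ims=[]
for n,k in(('scene',(330,460,180,310)),('top',(70,200,170,300))):
    im,c=snap(n); p=proj(c,[.4635,.285,.062])[0]; print(n,p); x,y=int(p[0]),int(p[1]); ims.append(cv2.resize(im[y-50:y+40,x-60:x+60],(400,300),interpolation=cv2.INTER_NEAREST))
cv2.imwrite('pics/m3.png',np.hstack(ims))
```

```text
t 6.65 tcp [0.4151 0.27   0.1204] axes [[-0.001, -0.958, -0.286], [-0.001, -0.286, 0.958], [-1.0, 0.001, -0.0]] F [ 0.5 -0.1 -3. ] w 0.0174 j [ 0.43 -0.15  2.03 -0.    1.26 -1.43]
turn [-0.008 -0.003 -0.009] shift(after turn) [ 0.0246 -0.0009  0.0006] mm [18.4 -0.7  0.5]
scene [390.12169714 230.79082675]
top [120.87370178 247.92768983]
```

View pics/m3.png

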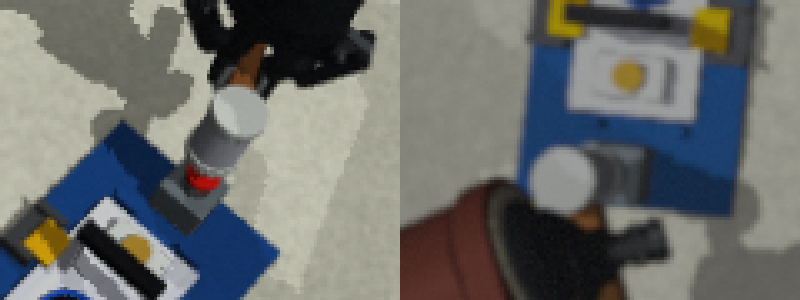

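Run:
```python
from h import *
im,c=snap('top'); print(proj(c,[[.4635,.2845,.152]]), onz(c,[[108.9,251]],.152))
```

```text
[[107.74124916 249.89563062]] [[0.46130799 0.28208762 0.152     ]]
```

Call:
jog_arm(
  claw=[0,0,0,0,0,0,0,0,0,0,0],
  delta_pos=[
    [0.01,0,0],
    [0.01,0,0],
    [0.008,0,0],
    [0.004,0,0],
    [0.002,0,0],
    [0.002,0,0],
    [0.002,0,0],
    [0.002,0,0],
    [0.002,0,0],
    [0.002,0,0],
    [0,0,0],
  ],
  rot=[
    [0,0,0],
    [0,0,0],
    [0,0,0],
    [0,0,0],
    [0,0,0],
    [0,0,0],
    [0,0,0],
    [0,0,0],
    [0,0,0],
    [0,0,0],
    [0,0,0],
  ],
)

```text
time_s: 7.72
tcp_pos: [0.4155, 0.2708, 0.088]
tool_rot: [-1.42, 1.056, 1.419]
contact_force: [-1.4, 0.6, 0.1]
gripper_width: 0.017
```

Call:
jog_arm(
  claw=[0,0,0,0,0,0,0],
  delta_pos=[
    [0.002,0,0],
    [0.002,0,0],
    [0.002,0,0],
    [0.0015,0,0],
    [0.0015,0,0],
    [0.001,0,0],
    [0,0,0],
  ],
  rot=[
    [0,0,0],
    [0,0,0],
    [0,0,0],
    [0,0,0],
    [0,0,0],
    [0,0,0],
    [0,0,0],
  ],
)

```text
time_s: 8.3
tcp_pos: [0.4155, 0.2708, 0.0812]
tool_rot: [-1.42, 1.057, 1.42]
contact_force: [-2.9, -0.9, 5.5]
gripper_width: 0.0173
```

Call:
jog_arm(
  claw=[0,0,0,0],
  delta_pos=[
    [0.0015,0,0],
    [0.001,0,0],
    [0,0,0],
    [0,0,0],
  ],
  rot=[
    [0,0,0],
    [0,0,0],
    [0,0,0],
    [0,0,0],
  ],
)

```text
time_s: 8.63
tcp_pos: [0.4156, 0.2706, 0.0809]
tool_rot: [-1.421, 1.058, 1.42]
contact_force: [-8.6, -4.1, 16.7]
gripper_width: 0.0168
```

Run:
```python
from plan import *; from meas import *
o=manip.observe();print(o['tcp_pos'],o['contact_force'],o['ft_torque'],o['tool_rot'])
im,c=snap('scene'); x,y=390,245; a=cv2.resize(im[y-70:y+50,x-80:x+80],(800,600),interpolation=cv2.INTER_CUBIC); cv2.imwrite('pics/m4.png',a)
```

```text
[0.41560182 0.27064709 0.08085009] [-8.59484703 -4.0662363  16.68024315] [-0.57878088  0.91218393 -0.06651267] [-1.42064222  1.05779679  1.41995489]
```

View pics/m4.png

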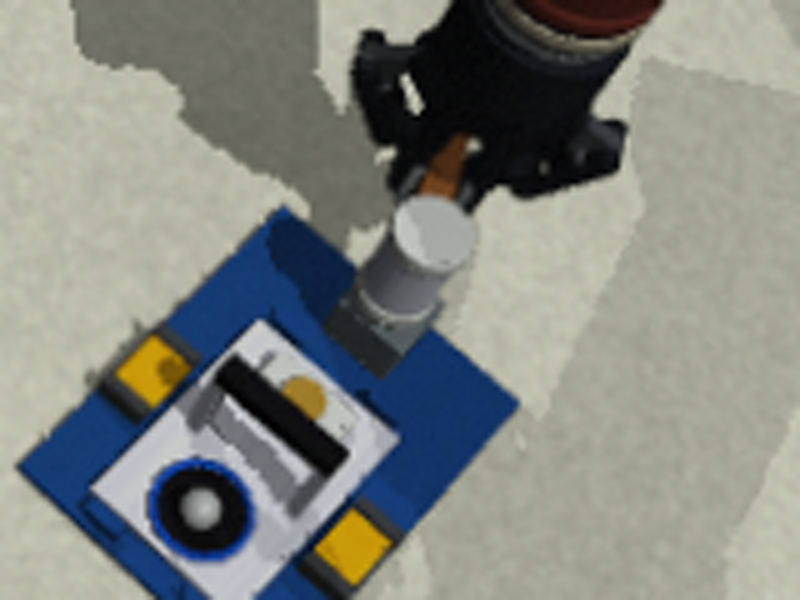

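The keepers have drawn clear of the tray edges (yellow at (155,370) and (355,545)), the ball is in its pocket at (203,508), and the force jumped to about 20 N with no more travel. So the pin is at its stop. I'll lift and put the mallet back on its old free spot.

Call:
jog_arm(
  claw=[0,0,0,0,0,0,0,0,0],
  delta_pos=[
    [-0.005,0,0],
    [-0.01,0,0],
    [-0.02,0,0],
    [-0.03,0,0],
    [-0.03,0,0],
    [-0.02,0,0],
    [-0.015,0,0],
    [-0.005,0,0],
    [0,0,0],
  ],
  rot=[
    [0,0,0],
    [0,0,0],
    [0,0,0],
    [0,0,0],
    [0,0,0],
    [0,0,0],
    [0,0,0],
    [0,0,0],
    [0,0,0],
  ],
)

```text
time_s: 9.43
tcp_pos: [0.4153, 0.2706, 0.18]
tool_rot: [-1.42, 1.057, 1.42]
contact_force: [0.2, 0.4, -2.3]
gripper_width: 0.0174
```

Call:
jog_arm(
  claw=[0,0,0,0,0,0,0,0,0,0,0,0],
  delta_pos=[
    [0,-0.001,-0.012],
    [0,-0.003,-0.026],
    [0,-0.004,-0.036],
    [0,-0.0046,-0.045],
    [0,-0.0054,-0.045],
    [0,-0.0054,-0.045],
    [0,-0.005,-0.045],
    [0,-0.005,-0.045],
    [0,-0.004,-0.04],
    [0,-0.003,-0.03],
    [0,-0.002,-0.015],
    [0,0,0],
  ],
  rot=[
    [0,0,0],
    [0,0,0],
    [0,0,0],
    [0,0,0],
    [0,0,0],
    [0,0,0],
    [0,0,0],
    [0,0,0],
    [0,0,0],
    [0,0,0],
    [0,0,0],
    [0,0,0],
  ],
)

```text
time_s: 10.43
tcp_pos: [0.5279, 0.0014, 0.178]
tool_rot: [-1.417, 1.061, 1.42]
contact_force: [-0.1, 0.0, -3.7]
gripper_width: 0.017
```

Run:
```python
from plan import *; from meas import *
plan([.5287,.0035,.0314],.291+np.pi/2)
im,c=snap('scene'); cv2.imwrite('pics/s5.png',im)
for n in('top','scene'):
    im,c=snap(n)
    for r,z in((RED,.050),(YEL,.02)):
        for a,ce,m in blobs(im,*r)[:2]: print(n,a,ce.round(1),onz(c,ce,z).round(4))
a,_=snap('wrist');b,_=snap('scene');cv2.imwrite('pics/m5.png',np.hstack([cv2.resize(a,(400,300)),cv2.resize(b[90:240,180:380],(400,300))]))
```

```text
t 10.43 tcp [0.5279 0.0014 0.178 ] axes [[-0.003, -0.959, -0.284], [-0.0, -0.284, 0.959], [-1.0, 0.003, 0.0]] F [-0.1  0.  -3.7] w 0.017 j [-0.14 -0.13  1.91 -0.    1.36 -2.  ]
turn [-0.029  0.003 -0.022] shift(after turn) [ 0.1955 -0.0018  0.0024] mm [146.6  -1.4   1.8]
top 81 [122.3 248.8] [[0.4611 0.2852 0.05  ]]
top 141 [157.9 205.8] [[0.5593 0.213  0.02  ]]
top 124 [104.7 200.3] [[0.5719 0.3385 0.02  ]]
scene 73 [389.2 233.9] [[0.4648 0.2876 0.05  ]]
scene 126 [380.1 284. ] [[0.5743 0.3388 0.02  ]]
scene 117 [340.1 248.7] [[0.5616 0.214  0.02  ]]
```

View pics/m5.png

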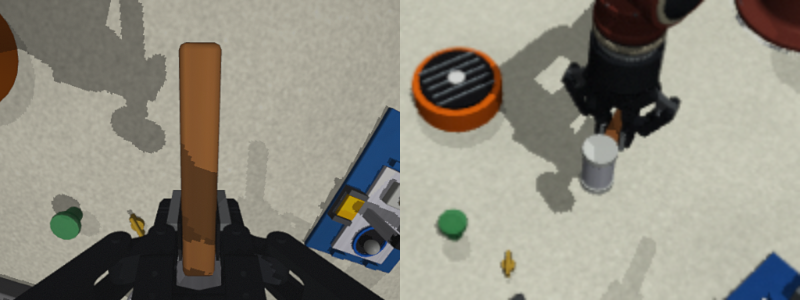

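The mallet still sits in the grip as before, and both keepers have moved outward by about 12 mm. I'll set it down.

Call:
jog_arm(
  claw=[0,0,0,0,0,0,0,0,0,0,0],
  delta_pos=[
    [0.02,0,0],
    [0.04,0,0],
    [0.045,0,0],
    [0.04,0,0],
    [0.02,0,0],
    [0.012,0,0],
    [0.008,0,0],
    [0.005,0,0],
    [0.003,0,0],
    [0.002,0,0],
    [0,0,0],
  ],
  rot=[
    [0,0,0],
    [0,0,0],
    [0,0,0],
    [0,0,0],
    [0,0,0],
    [0,0,0],
    [0,0,0],
    [0,0,0],
    [0,0,0],
    [0,0,0],
    [0,0,0],
  ],
)

```text
time_s: 11.6
tcp_pos: [0.5289, 0.0037, 0.0344]
tool_rot: [-1.421, 1.056, 1.419]
contact_force: [-0.6, -0.0, -3.5]
gripper_width: 0.017
```

Call:
jog_arm(
  claw=[0,0,0,0,0],
  delta_pos=[
    [0.0015,0,0],
    [0.0015,0,0],
    [0.001,0,0],
    [0,0,0],
    [0,0,0],
  ],
  rot=[
    [0,0,0],
    [0,0,0],
    [0,0,0],
    [0,0,0],
    [0,0,0],
  ],
)

```text
time_s: 12.02
tcp_pos: [0.5286, 0.0036, 0.0313]
tool_rot: [-1.421, 1.057, 1.419]
contact_force: [-3.3, -0.6, 4.1]
gripper_width: 0.0169
```

Call:
jog_arm(
  claw=[0.6,0.6,0.6,1,1,1,1,1,1,1,1,1],
  delta_pos=[
    [0,0,0],
    [0,0,0],
    [0,0,0],
    [0,0,0],
    [0,0,0],
    [0,0,0],
    [0,0,0],
    [0,0,0],
    [-0.01,0,0],
    [-0.02,0,0],
    [-0.04,0,0],
    [-0.05,0,0],
  ],
  rot=[
    [0,0,0],
    [0,0,0],
    [0,0,0],
    [0,0,0],
    [0,0,0],
    [0,0,0],
    [0,0,0],
    [0,0,0],
    [0,0,0],
    [0,0,0],
    [0,0,0],
    [0,0,0],
  ],
)

```text
time_s: 13.02
tcp_pos: [0.5259, 0.004, 0.119]
tool_rot: [-1.416, 1.06, 1.425]
contact_force: [0.7, -0.1, 0.2]
gripper_width: 0.0856
```

Call:
jog_arm(
  claw=[1,1,1,1],
  delta_pos=[
    [-0.05,0,0],
    [-0.05,0,0],
    [-0.05,0,0],
    [-0.02,0,0],
  ],
  rot=[
    [0,0,0],
    [0,0,0],
    [0,0,0],
    [0,0,0],
  ],
)

```text
time_s: 13.35
tcp_pos: [0.5303, 0.0035, 0.2555]
tool_rot: [-1.427, 1.052, 1.411]
contact_force: [0.7, 0.1, 1.0]
gripper_width: 0.0855
```

Run:
```python
from plan import *
plan([.566,.2755,.245],-.097)
```

```text
t 13.35 tcp [0.5303 0.0035 0.2555] axes [[0.01, -0.958, -0.287], [-0.001, -0.287, 0.958], [-1.0, -0.009, -0.004]] F [0.7 0.1 1. ] w 0.0855 j [-0.13 -0.19  1.83  0.    1.49 -2.  ]
turn [-9.857 -0.077  0.048] shift(after turn) [ 0.014  -0.3655 -0.0122] mm [  10.5 -274.1   -9.2]
```

Call:
jog_arm(
  claw=[1,1,1,1,1,1,1,1,1,1,1,1],
  delta_pos=[
    [0,0,0],
    [0,0,0],
    [0,0,0],
    [0,0,0],
    [0,0,0],
    [0,0,0],
    [0,0,0],
    [0,0,0],
    [0,0,0],
    [0,0,0],
    [0,0,0],
    [0,0,0],
  ],
  rot=[
    [0.96,0,0],
    [0.96,0,0],
    [0.96,0,0],
    [0.96,0,0],
    [0.96,0,0],
    [0.96,0,0],
    [0.96,0,0],
    [0.96,0,0],
    [0.96,0,0],
    [0.96,0,0],
    [0.96,0,0],
    [0.96,0,0],
  ],
)

```text
time_s: 14.35
tcp_pos: [0.528, 0.0038, 0.2485]
tool_rot: [-0.371, 1.538, 0.371]
contact_force: [-0.4, 1.0, 0.2]
gripper_width: 0.0855
```

Call:
jog_arm(
  claw=[1,1,1,1,1,1,1,1,1,1,1,1],
  delta_pos=[
    [0,0,0],
    [0,0,0],
    [0,0,0],
    [0,0,0],
    [0,0,0],
    [0,0.045,0.001],
    [0,0.045,0.001],
    [0,0.045,0.001],
    [0,0.045,0.001],
    [0,0.045,0.001],
    [0,0.03,0.001],
    [0,0,0],
  ],
  rot=[
    [0.96,0,0],
    [0.96,0,0],
    [0.96,0,0],
    [0.96,0,0],
    [0.96,0,0],
    [0,0,0],
    [0,0,0],
    [0,0,0],
    [0,0,0],
    [0,0,0],
    [0,0,0],
    [0,0,0],
  ],
)

```text
time_s: 15.35
tcp_pos: [0.5509, 0.1973, 0.2484]
tool_rot: [0.074, 1.569, -0.071]
contact_force: [-1.1, -0.9, 0.5]
gripper_width: 0.0857
```

Run:
```python
from plan import *
plan([.566,.2755,.245],-.097)
im,c=snap('wrist'); cv2.imwrite('pics/w6.png',im)
e,d=snap('top'); cv2.imwrite('pics/t6.png',e)
y=-.097; X=np.array([np.cos(y),np.sin(y),0]);Y=np.array([-np.sin(y),np.cos(y),0]);O=np.array([.568,.2745,0])
for n,q in(('barL',Y*.035+[0,0,.08]),('barR',-Y*.035+[0,0,.08]),('pin',-X*.105+[0,0,.05]),('pocket',X*.036+[0,0,.024])): print(n,proj(c,O+q).round(1))
```

```text
t 15.35 tcp [0.5509 0.1973 0.2484] axes [[0.0, 0.092, 0.996], [0.002, 0.996, -0.092], [-1.0, 0.002, 0.0]] F [-1.1 -0.9  0.5] w 0.0857 j [ 0.22 -0.04  1.71  0.    1.48  0.31]
turn [ 0.039  0.002 -0.013] shift(after turn) [0.0046 0.1057 0.0099] mm [ 3.4 79.3  7.5]
barL [[266.8  37. ]]
barR [[265.6 124. ]]
pin [[150.9  81.4]]
pocket [[300.7  81.1]]
```

View pics/w6.png

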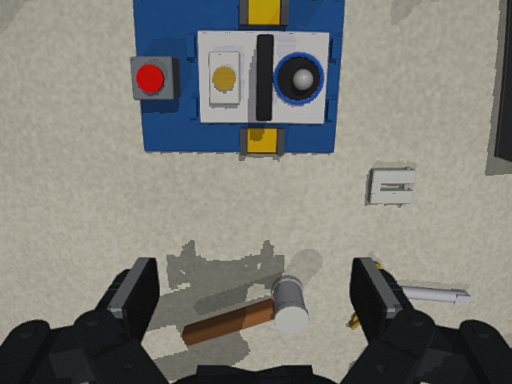

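The wrist view shows the tray released: bar from (264,35) to (264,121), ball in its pocket at (303,79), keepers clear, pin cap at (150,78). The mallet stands upright at the bottom. The bar fits the prediction to about 2.5 mm; the corrected dock origin is (0.567, 0.2765).

Call:
jog_arm(
  claw=[1,1,1,1,1,1,1,1,1,1,1,1],
  delta_pos=[
    [0,0.03,0.004],
    [0,0.045,0.004],
    [0,0.032,0.003],
    [0.03,0,0],
    [0.045,0,0],
    [0.045,0,0],
    [0.045,0,0],
    [0.03,0,0],
    [0.02,0,0],
    [0.012,0,0],
    [0.008,0,0],
    [0,0,0],
  ],
  rot=[
    [0.04,0,0],
    [0,0,0],
    [0,0,0],
    [0,0,0],
    [0,0,0],
    [0,0,0],
    [0,0,0],
    [0,0,0],
    [0,0,0],
    [0,0,0],
    [0,0,0],
    [0,0,0],
  ],
)

```text
time_s: 16.45
tcp_pos: [0.5676, 0.2722, 0.0716]
tool_rot: [0.08, 1.569, -0.08]
contact_force: [-0.0, -0.2, 0.5]
gripper_width: 0.0851
```

Run:
```python
from plan import *
plan([.567,.2765,.069],-.097)
```

```text
t 16.45 tcp [0.5676 0.2722 0.0716] axes [[-0.0, 0.102, 0.995], [-0.0, 0.995, -0.102], [-1.0, -0.0, -0.0]] F [-0.  -0.2  0.5] w 0.0851 j [ 0.33  0.23  1.73 -0.    1.18  0.43]
turn [-0.044 -0.001  0.001] shift(after turn) [ 0.0035  0.0056 -0.0013] mm [ 2.6  4.2 -1. ]
```

Call:
jog_arm(
  claw=[1,0.6,0.5,0.4,0.3,0.2,0.1,0,0,0,0,0],
  delta_pos=[
    [0.003,0.004,-0.001],
    [0,0,0],
    [0,0,0],
    [0,0,0],
    [0,0,0],
    [0,0,0],
    [0,0,0],
    [0,0,0],
    [0,0,0],
    [0,0,0],
    [0,0,0],
    [0,0,0],
  ],
  rot=[
    [0,0,0],
    [0,0,0],
    [0,0,0],
    [0,0,0],
    [0,0,0],
    [0,0,0],
    [0,0,0],
    [0,0,0],
    [0,0,0],
    [0,0,0],
    [0,0,0],
    [0,0,0],
  ],
)

```text
time_s: 17.45
tcp_pos: [0.5671, 0.2759, 0.0698]
tool_rot: [0.08, 1.569, -0.08]
contact_force: [-1.7, -0.1, 3.0]
gripper_width: 0.0129
```

Run:
```python
from plan import *
plan([.567,.2765,.069],-.097); print(manip.observe()['ft_torque'])
```

```text
t 17.45 tcp [0.5671 0.2759 0.0698] axes [[0.0, 0.101, 0.995], [0.0, 0.995, -0.101], [-1.0, 0.0, 0.0]] F [-1.7 -0.1  3. ] w 0.0129 j [0.33 0.23 1.73 0.   1.18 0.44]
turn [-0.038  0.003 -0.002] shift(after turn) [ 0.0011  0.0008 -0.0002] mm [ 0.8  0.6 -0.2]
[ 0.05060151  0.18670139 -0.05352133]
```

Call:
jog_arm(
  claw=[0,0,0,0,0,0,0,0,0,0,0,0],
  delta_pos=[
    [-0.001,0,0],
    [-0.002,0,0],
    [-0.003,0,0],
    [-0.004,0,0],
    [-0.005,0,0],
    [-0.005,0,0],
    [-0.004,0,0],
    [-0.003,0,0],
    [-0.002,0,0],
    [-0.001,0,0],
    [0,0,0],
    [0,0,0],
  ],
  rot=[
    [0,0,0],
    [0,0,0],
    [0,0,0],
    [0,0,0],
    [0,0,0],
    [0,0,0],
    [0,0,0],
    [0,0,0],
    [0,0,0],
    [0,0,0],
    [0,0,0],
    [0,0,0],
  ],
)

```text
time_s: 18.45
tcp_pos: [0.5668, 0.2757, 0.0918]
tool_rot: [0.08, 1.569, -0.08]
contact_force: [-0.9, -0.5, -2.7]
gripper_width: 0.0129
```

Run:
```python
from plan import *; from meas import *
o=manip.observe();print(o['tcp_pos'],o['contact_force'],o['ft_torque'])
im,c=snap('scene'); cv2.imwrite('pics/m7.png',cv2.resize(im[190:320,290:450],(740,600),interpolation=cv2.INTER_CUBIC))
for n in('top','scene'):
    im,c=snap(n)
    q=proj(c,[.511,-.28,.045])[0].astype(int); s=im[q[1]-9:q[1]+10,q[0]-9:q[0]+10]; m=(s.min(2)>140); ys,xs=np.nonzero(m)
    p=np.array([xs.mean()+q[0]-9,ys.mean()+q[1]-9]); print(n,m.sum(),p,onz(c,p,.045))
    hsv=cv2.cvtColor(im,cv2.COLOR_BGR2HSV); M=cv2.inRange(hsv,np.array((5,180,80)),np.array((18,255,255)))
    for a,ce,mm in blobs(im,(5,180,80),(18,255,255),100)[:3]:
        print(a,ce.round(1),onz(c,ce,.045).round(4))
```

```text
[0.5668229  0.27574602 0.09183953] [-0.87178616 -0.47271966 -2.70784038] [-0.05692247  0.01567577 -0.02585972]
top 64 [372.265625 226.875   ] [[ 0.50946164 -0.28103688  0.045     ]]
400 [370.8 220.5] [[ 0.524  -0.2779  0.045 ]]
scene 41 [207.63414634 127.95121951] [[ 0.51164043 -0.28088447  0.045     ]]
614 [209.6 141.5] [[ 0.5438 -0.2421  0.045 ]]
```

View pics/m7.png

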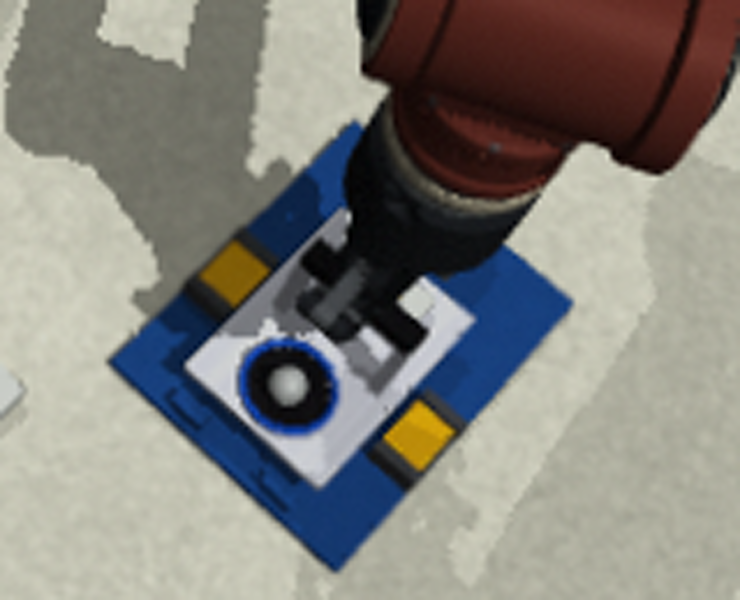

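The tray is clear of the dock with the ball in the pocket at (290,385). The ventilator dot measures (0.5095,-0.281) from the top and (0.5116,-0.281) from the scene.

Call:
jog_arm(
  claw=[0,0,0,0,0,0,0,0,0,0,0,0],
  delta_pos=[
    [-0.002,0,0],
    [-0.004,0,0],
    [-0.006,0,0],
    [-0.008,0,0],
    [-0.01,0,0],
    [-0.012,0,0],
    [-0.014,0,0],
    [-0.015,0,0],
    [-0.016,0,0],
    [-0.015,0,0],
    [-0.013,0,0],
    [-0.011,0,0],
  ],
  rot=[
    [0,0,0],
    [0,0,0],
    [0,0,0],
    [0,0,0],
    [0,0,0],
    [0,0,0],
    [0,0,0],
    [0,0,0],
    [0,0,0],
    [0,0,0],
    [0,0,0],
    [0,0,0],
  ],
)

```text
time_s: 19.6
tcp_pos: [0.5673, 0.2759, 0.1883]
tool_rot: [0.08, 1.568, -0.079]
contact_force: [0.1, -1.2, -2.4]
gripper_width: 0.0127
```

Call:
jog_arm(
  claw=[0,0,0,0,0,0,0,0,0,0,0,0],
  delta_pos=[
    [-0.009,0,0],
    [-0.007,0,0],
    [-0.005,0,0],
    [-0.004,0,0],
    [-0.002,0,0],
    [-0.001,0,0],
    [0,-0.001,0],
    [0,-0.002,0],
    [0,-0.003,0],
    [0,-0.004,0],
    [0,-0.006,0],
    [0,-0.008,0],
  ],
  rot=[
    [0,0,0],
    [0,0,0],
    [0,0,0],
    [0,0,0],
    [0,0,0],
    [0,0,0],
    [0,0,0],
    [0,0,0],
    [0,0,0],
    [0,0,0],
    [0,0,0],
    [0,0,0],
  ],
)

```text
time_s: 20.6
tcp_pos: [0.565, 0.2575, 0.2073]
tool_rot: [0.08, 1.57, -0.08]
contact_force: [-1.1, 0.3, -2.5]
gripper_width: 0.0134
```

Call:
jog_arm(
  claw=[0,0,0,0,0,0,0,0,0,0,0,0],
  delta_pos=[
    [0,-0.01,0],
    [0,-0.012,0],
    [0,-0.014,0],
    [0,-0.016,0],
    [0,-0.018,0],
    [0,-0.02,0],
    [0,-0.02,0],
    [0,-0.02,0],
    [0,-0.02,0],
    [0,-0.02,0],
    [0,-0.02,0],
    [0,-0.02,0],
  ],
  rot=[
    [0,0,0],
    [0,0,0],
    [0,0,0],
    [0,0,0],
    [0,0,0],
    [0,0,0],
    [0,0,0],
    [0,0,0],
    [0,0,0],
    [0,0,0],
    [0,0,0],
    [0,0,0],
  ],
)

```text
time_s: 21.6
tcp_pos: [0.5488, 0.0993, 0.2075]
tool_rot: [0.08, 1.569, -0.08]
contact_force: [0.1, 0.3, -2.4]
gripper_width: 0.0129
```

Call:
jog_arm(
  claw=[0,0,0,0,0,0,0,0,0,0,0,0],
  delta_pos=[
    [0,-0.02,0],
    [0,-0.02,0],
    [0,-0.02,0],
    [0,-0.02,0],
    [0,-0.02,0],
    [0,-0.02,0],
    [0,-0.02,0],
    [0,-0.02,0],
    [0,-0.02,0],
    [0,-0.02,0],
    [0,-0.02,0],
    [0,-0.02,0],
  ],
  rot=[
    [0,0,0],
    [0,0,0],
    [0,0,0],
    [0,0,0],
    [0,0,0],
    [0,0,0],
    [0,0,0],
    [0,0,0],
    [0,0,0],
    [0,0,0],
    [0,0,0],
    [0,0,0],
  ],
)

```text
time_s: 22.6
tcp_pos: [0.5301, -0.0796, 0.2075]
tool_rot: [0.08, 1.569, -0.081]
contact_force: [-0.1, 1.0, -2.3]
gripper_width: 0.013
```

Call:
jog_arm(
  claw=[0,0,0,0,0,0,0,0,0,0,0,0],
  delta_pos=[
    [0,-0.02,0],
    [0,-0.02,0],
    [0,-0.02,0],
    [0,-0.02,0],
    [0,-0.02,0],
    [0,-0.02,0],
    [0,-0.02,0],
    [0,-0.02,0],
    [0,-0.018,0],
    [0,-0.017,0],
    [0,-0.015,0],
    [0,-0.013,0],
  ],
  rot=[
    [0,0,0],
    [0,0,0],
    [0,0,0],
    [0,0,0],
    [0,0,0],
    [0,0,0],
    [0,0,0],
    [0,0,0],
    [0,0,0],
    [0,0,0],
    [0,0,0],
    [0,0,0],
  ],
)

```text
time_s: 23.6
tcp_pos: [0.5135, -0.2456, 0.2074]
tool_rot: [0.08, 1.569, -0.08]
contact_force: [-0.7, 0.1, -2.5]
gripper_width: 0.013
```

Call:
jog_arm(
  claw=[0,0,0,0,0,0,0,0,0,0,0],
  delta_pos=[
    [0,-0.012,0],
    [0,-0.01,0],
    [0,-0.008,0],
    [0,-0.007,0],
    [0,-0.005,0],
    [0,-0.004,0],
    [0,-0.002,0],
    [0,-0.001,0],
    [0,0,0],
    [0,0,0],
    [0,0,0],
  ],
  rot=[
    [0,0,0],
    [0,0,0],
    [0,0,0],
    [0,0,0],
    [0,0,0],
    [0,0,0],
    [0,0,0],
    [0,0,0],
    [0,0,0],
    [0,0,0],
    [0,0,0],
  ],
)

```text
time_s: 24.52
tcp_pos: [0.5102, -0.2806, 0.2074]
tool_rot: [0.08, 1.569, -0.079]
contact_force: [-0.5, 0.6, -2.9]
gripper_width: 0.013
```

Run:
```python
from plan import *; from meas import *
plan([.5105,-.281,.207],-.099)
ims=[]
for n in('scene','top'):
    im,c=snap(n); q=proj(c,[.5105,-.281,.145])[0].astype(int); print(n,q)
    x0=max(q[0]-64,0);y0=max(q[1]-48,0); print(x0,y0); ims.append(cv2.resize(im[y0:y0+96,x0:x0+128],(400,300),interpolation=cv2.INTER_CUBIC))
    y=-.099; X=np.array([np.cos(y),np.sin(y),0]);Y=np.array([-np.sin(y),np.cos(y),0]);O=np.array([.5105,-.281,.151])
    print('exp corners',((proj(c,[O+a*.065*X+b*.045*Y for a,b in((1,1),(1,-1),(-1,-1),(-1,1))])-[x0,y0])*3.125).round(0).tolist(),'pocket',((proj(c,O+.036*X)-[x0,y0])*3.125).round(0).tolist())
cv2.imwrite('pics/m8.png',np.hstack(ims))
```

```text
t 24.52 tcp [ 0.5102 -0.2806  0.2074] axes [[-0.0, 0.101, 0.995], [0.0, 0.995, -0.101], [-1.0, 0.0, -0.0]] F [-0.5  0.6 -2.9] w 0.013 j [-0.63 -0.02  1.76  0.    1.41 -0.53]
turn [-0.019 -0.    -0.001] shift(after turn) [ 0.0006 -0.0005  0.0004] mm [ 0.4 -0.4  0.3]
scene [204 102]
140 54
exp corners [[176.0, 216.0], [109.0, 158.0], [226.0, 84.0], [295.0, 137.0]] pocket [[169.0, 169.0]]
top [385 226]
321 178
exp corners [[145.0, 45.0], [278.0, 59.0], [264.0, 256.0], [130.0, 244.0]] pocket [[209.0, 96.0]]
```

View pics/m8.png

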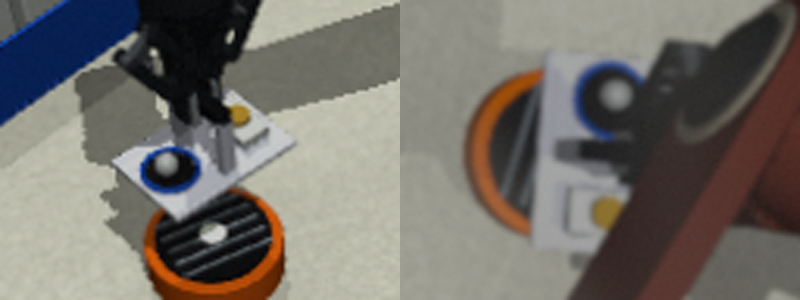

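The tray hangs level over the drum, with its corners within about 4 crop pixels (roughly 2 mm) of where a level, centred tray should appear. The ball is in its pocket in both views: (166,165) in the left half, (617,95) in the right.

Run:
```python
from h import *
o=manip.observe();print(o['time_s'],o['tcp_pos'],np.abs(o['joint_velocities']).max());print(manip.sign_off())
```

```text
24.6167 [ 0.51021549 -0.28066274  0.20746913] 0.002213354480900164
the job is handed in; nothing more can be done
None
```

The job is done and handed in at 24.6 s, with the arm still holding the tray over the ventilator.

- **Pin:** I drove it down with the mallet until the force rose sharply, to about 20 N, with no further travel. The cameras then showed both keepers about 12 mm further out and clear of the tray.
- **Mallet:** I set it down where it came from. The wrist view showed it standing upright.
- **Tray:** The gripper holds it by the black handle. At the end the tool read level and still, about 0.5 mm from my estimate of the grille's centre. From the gripper height, the underside is about 100 mm above the grille.
- **Ball:** The last two camera views show it in its pocket.

**Disagreements:** The two fixed cameras put the ventilator's centre about 2 mm apart, so I used the middle. The tray's corners in the last pictures were up to about 2 mm from where I expected them, which is within the calibration error.

**Not checked:** I did not measure the small bystanders again at the end. The arm never came near them.

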